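# Close the battery cover and hold the two-pin tester on the test pads

### The job

First slide the battery module's cover fully home over its two cells, because the copper strap in the cover connects them. Then take the yellow two-pin tester out of its stand and hold it upright on the module's two test pads, red pin on the red-ringed pad and black pin on the black-ringed pad, pressing lightly so that both spring pins are pushed about half way in but never hard. Finish while still holding it there in the gripper for the reading, with the cover still shut and the other things on the bench left alone.

Things in the scene. Friction and masses are not known exactly. Their poses are not given: they have to be found in the camera images.
- module: Dark battery module, 76 x 180 mm, in an aluminium nest plate 112 x 214 x 8 mm fixed to the bench; case 44 mm high. Origin: centre of the nest's underside, z up, long axis y. -y half: bay with two cells and the sliding cover. +y half: green board (top z = 37 mm) with the test pads. White plug, top z = 47 mm, at y = 71 to 83 mm; a 6 mm high can at x = 26, y = 16 mm; the rest under 3 mm
- cover (a joint): How far the light grey battery cover is open, in m: 0 fully home, 0.062 fully open; the cover moves along the module's -y direction as it opens and +y as it closes. It stays where it is left; pushing takes about 2 N; a fixed stop at 0
- cover_ridge (a point): Centre of the top of the cover's thumb ridge: a bar 36 mm along the module's x, 12 mm thick along the module's y, 14 mm above the cover plate (60 x 86 mm, ridge at its middle) and 53 mm above the bench. Moves with the cover; its axes are the module's. Guide rails on both sides, 58 mm apart inside, rise 5 mm above the plate
- tester: Yellow two-pin tester, loose, about 150 g, upright in the stand. Origin midway between the pin tips (pins out), z up, y from black to red pin. Pins z = 0-10 mm at y = +10 (red, red side stripe) and -10 mm (black, black stripe); dark nose 20 (x) x 34 (y) mm, z = 10-42; shoulder 32 x 46, z = 42-48; yellow handle 26 (x) x 36 (y), z = 48-131 mm. Grip the handle across x at z about 80 mm
- red_pin (a joint): How far the red spring pin is pushed into the tester, in m: 0 out, 0.006 bottomed; spring 600 N/m (about 1.8 N at half way)
- black_pin (a joint): How far the black spring pin is pushed in, the same as the red one
- red_pin_tip (a point): Tip of the red pin, a round end of 4 mm diameter; moves with the pin
- black_pin_tip (a point): Tip of the black pin, the same
- red_pad (a point): Centre of the top of the red-ringed gold test pad, 12 mm diameter, 38 mm above the bench, at module x = 0, y = 55 mm; ring 17 mm diameter; axes are the module's
- black_pad (a point): Centre of the top of the black-ringed gold test pad, the same size and height, at module x = 0, y = 35 mm
- stand: Grey tester stand fixed to the bench: base 86 x 96 x 8 mm, socket block 48 (x) x 62 (y) mm, top 54 mm above the bench. Origin at the centre of its underside; z up. The tester hangs in it by its shoulder with the nose in the well (2 mm play each side), tips 12 mm above the bench, and lifts straight up 45 mm to come clear
- screwdriver: Bystander: small blue screwdriver lying in front of the module, 129 mm long, 13 mm high, loose; origin at the centre of its underside
- solder_spool: Bystander: spool of solder wire, blue flanges, 63 x 107 x 45 mm with its wire end, loose, behind the module; origin at the centre of its underside
- tape_roll: Bystander: roll of green tape lying flat, 86 mm diameter, 18 mm high, loose, behind the stand; origin at the centre of its underside
There are look-alikes about, which are no part of the job. Of the things like the stand, leave any that is pink; of the rest the smaller one is meant. Of the things like the tester, leave any that is blue; of the rest the smaller one is meant.

How it is judged (in metres and radians):
On the way, in this order (a step that is already met when the one before it is completed fails the run):
1. the battery cover is fully home (value of joint cover below 0.0025 m), for 0.2 s.
2. the tester is lifted out of its stand in the gripper (height (world z) of tester above 0.054 m and contact force between the fingers and tester above 1 N), for 0.1 s.
At the end, for the whole second after the job is handed in: Cover home within 2.5 mm. The gripper holds the tester clear of its stand, at rest, upright within 5 degrees; each pin's tip is within 5 mm of its own pad's centre and pushed in 0.8 to 5.2 mm; the tester presses on the module with 0.8 to 8 N (value of joint cover below 0.0025 m and horizontal distance between red_pin_tip and red_pad below 0.005 m and horizontal distance between black_pin_tip and black_pad below 0.005 m and value of joint red_pin between 0.0008 and 0.0052 m and value of joint black_pin between 0.0008 and 0.0052 m and angle between tester's own z axis and vertical below 0.09 rad and contact force between tester and module between 0.8 and 8 N and contact force between the fingers and tester above 2 N and contact force between tester and stand below 0.1 N and linear speed of tester below 0.02 m/s); the arm keeps its last pose, push and grip.
It fails at once if the tester is pressed hard (over 15 N) on the module (contact force between tester and module above 15 N).
It fails at once if the screwdriver is moved (distance of screwdriver from where it was at the start of the episode above 0.02 m).
It fails at once if the solder spool is moved (distance of solder_spool from where it was at the start of the episode above 0.02 m).
It fails at once if the tape roll is moved (distance of tape_roll from where it was at the start of the episode above 0.02 m).
It also fails if it takes over 54 s, if anything falls off the work surface, if the arm or the gripper's body presses on something with over 40 N, if the wrist force passes 120 N, or if a joint passes its speed limit or range.

### The arm

A 6-joint arm with a two-finger parallel gripper is mounted at the origin on a cart in front of the work surface, level with it; the furniture and walls round the work are solid. World frame = base frame: x ahead of the robot, y to its left, z up, the work surface at z = 0. Lengths are in mm, angles in rad, forces in N, time in s.
With the tool pointing down it reaches from about 350 to 775 mm from the base axis. Payload 7.3 kg.
Tool frame: the origin (TCP) lies at the very end of the fingers, on their centre line; the grasp point (between the pads) lies 19 mm behind it; z points along the fingers, y is the line along which they close (so a half turn about z gives the same grasp; the last joint's range is limited). The gripper opens to 92 mm and grips with 3 to 60 N. Pads are 19 mm wide; open, the fingers measure 130 mm over their backs; the gripper's body (75 mm by 190 mm) begins 47 mm behind the grasp point.
Start: joints at [-0.146, 0.342, 1.524, -0, 1.275, -0.146], TCP at [525.019, 0.019, 226.741] pointing down, gripper open.
Joint ranges: [-2.53, 2.53], [-0.77, 2.02], [0.04, 2.7], [-1, 4.14], [0.28, 2.66], [-3.11, 3.11]. Speed limits (rad/s): [2.57, 2.57, 3.14, 3.14, 3.14, 3.14].

### API

Orientations are given as [roll, pitch, yaw] about the fixed x, y, z axes, in that order (R = Rz(yaw) Ry(pitch) Rx(roll)).
In Python, from plant import get_obs, vision, workorder gives the robot as it stands.
- The arm moves only by the shell command python3 -m pendant 'ROWS' [OPENING]. ROWS is a JSON object of lists of equal length, an entry for each row: "dp": the shift along the tool's x, y, z in m, a list of three; "rotation": the turn, a rotation vector about the tool's x, y, z in rad, a list of three. A call has 1 to 8 rows; each row is the pose to reach, as a shift and turn from the pose commanded when the call began, along the tool's axes at that moment; what a row does not reach only later rows make up. A row lasts 1/8 s, in which the tool goes at most 62.5 mm and 10.7 degrees, less where a joint would pass 70% of its speed; a pose out of reach is approached as far as the arm can. A call with a gripper value outside its range is refused whole. OPENING is the finger opening in m, from 0 to 0.0918, set as the call begins (- or left out, the last holds). The fingers move at their own pace and stop on an object; the grip force is fixed at half the most. Time passes only in rows, so rows that repeat a pose let the fingers close. It gives the time, the measured TCP pose, the force, the opening and the grip force at its end, in the units of the state.
- get_obs(): the state, without advancing time (a new reading comes with each control period).
- vision.capture(name): name is "scene" or "side" or "wrist"; returns a dict with "pixels" (400x640x3 uint8, red, green, blue), "vfov" (degrees; the focal length in pixels is half the picture's height over the tangent of half this angle, whatever the lens; pixels are square), "cx", "cy" (the principal point, pixels), "pose" (4x4, takes a point from camera to world coordinates); the wrist camera has in their place "T_tool_cam" (4x4, takes a point from camera to tool coordinates, whose origin is the TCP and whose axes are the flange's). Camera axes: x right, y up, looking along -z (the intrinsics and any distortion apply to the point x, -y, -z); pixel columns grow to the right and rows downward; lengths in mm; the calibration is good to about 2 mm. A picture is of the moment at which its call begins: read the wrist's pose just before it. There is no depth.
- workorder.close_job(): hands the job in; it is judged then, once.
The state is a dict: "time": time; "joint_positions": joint angles; "dq": joint speeds; "tau": joint torques, N m; "tool_pos": TCP position; "tcp_rot": TCP orientation; "contact_force": force on the tool from outside, world axes, zero at the start; "moment": the same for the moment, N m; "grip_width": finger opening in mm; "finger_force": force on a finger pad.
Only numpy, scipy, OpenCV 4.12 (cv2) and the standard library are available. Lean on these libraries where they do the work, as an engineer would, in place of code of your own. Each camera call takes 0.05 s, during which the arm holds its last target. There are 200 camera calls.

## Working session

There is one attempt and no reset: what is moved stays moved. The work goes in short steps, Python scripts to look and compute and a shell command to move; the robot and the scene stay as the last step left them, time stands still between calls to the robot, and variables do not carry over. Pictures are saved under pics/ and viewed, at most 10 in all, crops included, and the job is handed in when it is done.

```bash
mkdir -p pics; ls
python3 - <<'E'
from plant import get_obs, vision
import cv2, numpy as np, pickle
o=get_obs(); print(o)
d={}
for n in ("scene","side","wrist"):
    c=vision.capture(n); d[n]=c
    cv2.imwrite(f"pics/{n}0.png",c["pixels"][:,:,::-1])
    print(n,c["vfov"],c["cx"],c["cy"],{k:v for k,v in c.items() if k not in("pixels",)})
pickle.dump((o,d),open("v0.pkl","wb"))
E
```

```text
pics
{'time': 0.0, 'joint_positions': array([-1.45982245e-01,  3.42730887e-01,  1.52501887e+00,  1.05026555e-05,
        1.27540665e+00, -1.45987437e-01]), 'dq': array([-0.00025366,  0.00074695, -0.00109376, -0.00182752, -0.00170471,
       -0.00156369]), 'tau': array([ 7.61924657e-04, -4.31245601e+01, -2.44219762e+01,  7.17750052e-02,
        5.59406646e-02, -1.04314388e-04]), 'tool_pos': array([5.24589535e+02, 9.51601681e-02, 2.26040085e+02]), 'tcp_rot': array([-3.14004699e+00, -2.37415048e-04,  1.57079827e+00]), 'contact_force': array([-0.15186504,  0.37389543,  1.00637547]), 'moment': array([ 0.01277342,  0.01238738, -0.00021185]), 'finger_force': 0.0, 'grip_width': 91.33884185276216}
scene 46.00617661751525 324.8161466167173 189.99217637570933 {'vfov': 46.00617661751525, 'cx': 324.8161466167173, 'cy': 189.99217637570933, 'pose': array([[-5.49046760e-01,  4.00262540e-01, -7.33714900e-01,
        -6.61441368e+02],
       [-8.35781096e-01, -2.58528212e-01,  4.84389433e-01,
         6.66757524e+02],
       [ 4.19694399e-03,  8.79177492e-01,  4.76475941e-01,
         8.32946366e+02],
[... 366 characters left out ...]
01418e-01,
         1.01144670e+03],
       [ 2.09566053e-02,  8.75424225e-01,  4.82900866e-01,
         6.89401500e+02],
       [ 0.00000000e+00,  0.00000000e+00,  0.00000000e+00,
         1.00000000e+00]])}
wrist 71.0022884024188 321.1160011874119 201.7489954613163 {'vfov': 71.0022884024188, 'cx': 321.1160011874119, 'cy': 201.7489954613163, 'T_tool_cam': array([[-3.67978144e-04,  9.53446747e-01,  3.01561214e-01,
         8.11423569e+01],
       [ 9.99999781e-01,  5.16755919e-04, -4.13584974e-04,
        -1.20053763e+00],
       [-5.50164790e-04,  3.01560996e-01, -9.53446728e-01,
        -1.58281504e+02],
       [ 0.00000000e+00,  0.00000000e+00,  0.00000000e+00,
         1.00000000e+00]])}
```

View pics/scene0.png

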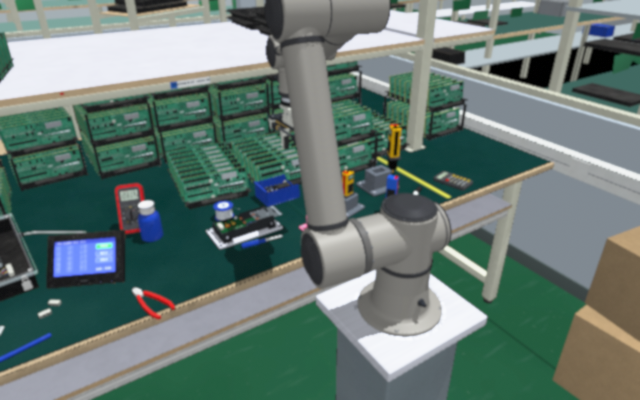

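View pics/side0.png

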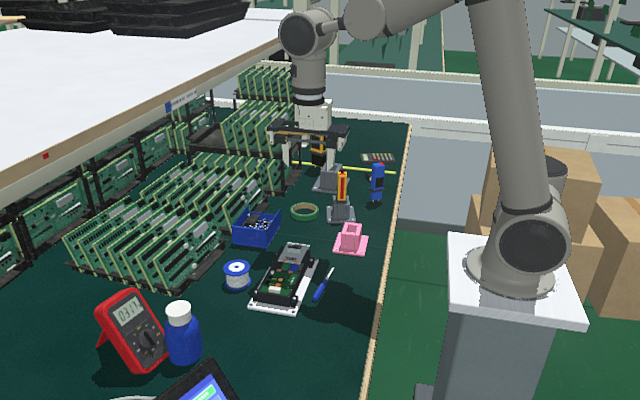

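View pics/wrist0.png

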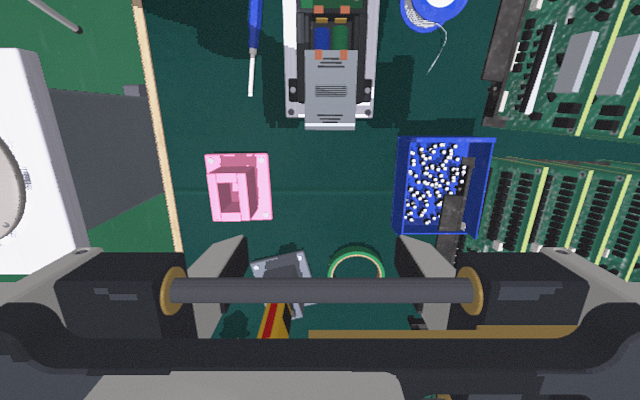

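The wrist view shows the module's cover end at (330,90), open toward the bottom (world -y), with the pink stand at (238,187) and a grey stand and yellow handle at (278,300). There are two yellow testers: in the side view at (342,185) and (318,150), in the scene view at (348,185) and (395,140). The blue one is at side (376,180). The one at scene (395,140) is farther from the camera yet looks larger, so the smaller one is probably the nearer, at side (342,185).

```bash
cat > h.py <<'E'
import cv2, numpy as np, pickle
from scipy.spatial.transform import Rotation as R
from plant import get_obs, vision
def Ttool(o):
    T=np.eye(4); T[:3,:3]=R.from_euler('xyz',o['tcp_rot']).as_matrix(); T[:3,3]=o['tool_pos']; return T
def shot(n,save=None):
    o=get_obs(); c=vision.capture(n)
    P=c['pose'] if n!='wrist' else Ttool(o)@c['T_tool_cam']
    v=dict(img=c['pixels'][:,:,::-1].copy(),f=200/np.tan(np.radians(c['vfov']/2)),cx=c['cx'],cy=c['cy'],P=P,o=o)
    if save: cv2.imwrite(f'pics/{save}.png',v['img']); pickle.dump(v,open(f'{save}.pkl','wb'))
    return v
def ray(v,uv):
    d=np.array([(uv[0]-v['cx'])/v['f'],-(uv[1]-v['cy'])/v['f'],-1]); d=v['P'][:3,:3]@d
    return v['P'][:3,3],d/np.linalg.norm(d)
def plane(v,uv,z):
    o,d=ray(v,uv); return o+d*(z-o[2])/d[2]
def tri(prs):
    A=np.zeros((3,3));b=np.zeros(3);L=[ray(v,uv) for v,uv in prs]
    for o,d in L:
        M=np.eye(3)-np.outer(d,d);A+=M;b+=M@o
    x=np.linalg.solve(A,b); return x,[np.linalg.norm((np.eye(3)-np.outer(d,d))@(x-o)) for o,d in L]
def proj(v,p):
    q=v['P'][:3,:3].T@(np.asarray(p)-v['P'][:3,3]); return v['cx']+v['f']*q[0]/-q[2], v['cy']-v['f']*q[1]/-q[2]
E
python3 - <<'E'
from h import *
o,d=pickle.load(open('v0.pkl','rb'))
def mk(n):
    c=d[n]; P=c['pose'] if n!='wrist' else Ttool(o)@c['T_tool_cam']
    return dict(img=c['pixels'][:,:,::-1].copy(),f=200/np.tan(np.radians(c['vfov']/2)),cx=c['cx'],cy=c['cy'],P=P)
s,e,w=mk('side'),mk('scene'),mk('wrist')
print('cover end',plane(w,(330,127),37),'stand corner',plane(w,(252,262),8),'pink',plane(w,(238,187),54))
print('near tester handle top',tri([(s,(342,171)),(e,(348,172))]))
print('far tester top',tri([(s,(318,135)),(e,(396,125))]))
print('module side', plane(s,(285,275),37),plane(s,(302,252),50))
im=np.hstack([cv2.resize(s['img'][110:250,270:400],None,fx=3,fy=3,interpolation=2),cv2.resize(e['img'][110:250,320:450],None,fx=3,fy=3,interpolation=2)])
cv2.imwrite('pics/crop1.png',im)
E
```

```text
cover end [533.92700846  65.36368426  37.        ] stand corner [ 418.76792425 -133.1853338     8.        ] pink [422.22041218  -4.38514029  54.        ]
near tester handle top (array([ 466.92651239, -170.50295602,  144.56252392]), [np.float64(3.2883071806958233), np.float64(3.288307180695919)])
far tester top (array([ 620.21956876, -502.8105467 ,  158.21341506]), [np.float64(30.159837124948957), np.float64(30.159837124949092)])
module side [529.95464407 198.11425073  37.        ] [510.89676148 115.94712569  50.        ]
```

View pics/crop1.png

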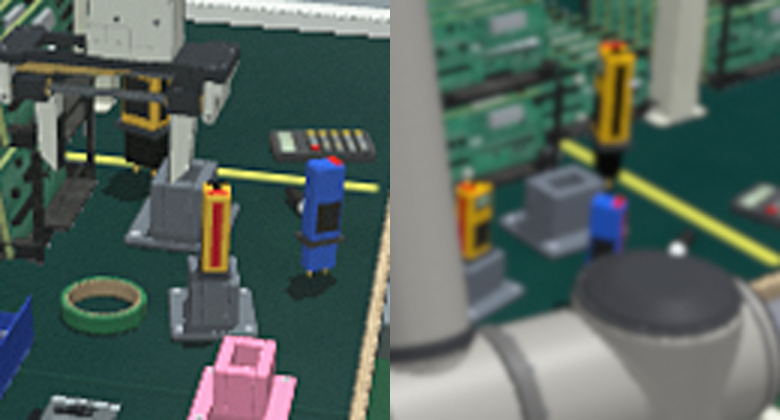

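The crop confirms it: the near tester (crop left (215,230), side (342,185)) is smaller, yellow, and sits in the smaller grey stand. The other yellow one, at crop left (145,120), stands free beside a bigger stand. I'll look at the module from two wrist poses.

```bash
python3 -m pendant '{"dp":[[0.05,0,0],[0.1,0,-0.01],[0.12,0,-0.02],[0.12,0,-0.02]],"rotation":[[0,0,0],[0,0,0],[0,0,0],[0,0,0]]}' 0.0
python3 -c "
from h import *
v=shot('wrist','w1');print(v['o']['tool_pos'])"
python3 -m pendant '{"dp":[[0.05,0,0],[0.06,0,0],[0.06,0,0]],"rotation":[[0,0,0],[0,0,0],[0,0,0]]}'
python3 -c "
from h import *
v=shot('wrist','w2');print(v['o']['tool_pos'])
a=pickle.load(open('w1.pkl','rb'))
cv2.imwrite('pics/w12.png',np.vstack([cv2.resize(x['img'][0:300,180:500],None,fx=2,fy=2,interpolation=2)[:600] for x in (a,)]))
cv2.imwrite('pics/w22.png',cv2.resize(v['img'][0:300,180:500],None,fx=2,fy=2,interpolation=2))"
```

```text
time: 0.65
tool_pos: [525.1, 121.2, 247.0]
tcp_rot: [3.141, -0.0, 1.573]
contact_force: [-0.5, -0.1, -0.4]
grip_width: 56.0
finger_force: 0.0
[525.07809946 121.20503977 247.03766154]
time: 1.08
tool_pos: [524.9, 179.3, 246.1]
tcp_rot: [-3.141, 0.001, 1.571]
contact_force: [0.2, 0.5, 0.3]
grip_width: 22.5
finger_force: 0.0
[524.88550345 179.28599035 246.09365349]
```

View pics/w12.png

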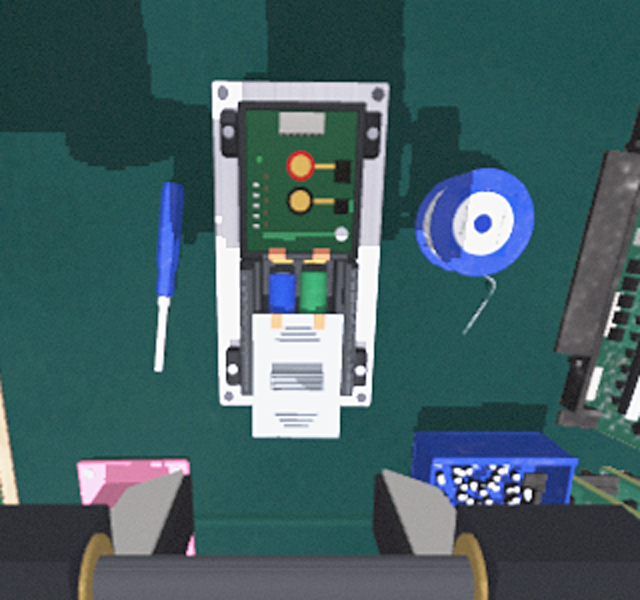

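View pics/w22.png

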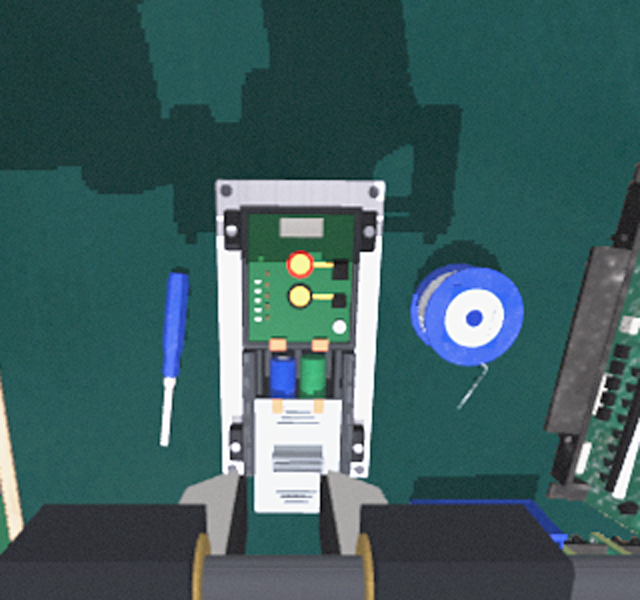

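w1 crop: red pad at (300,166), black pad at (300,201), cover ridge at (297,377). w2 crop: pads at (300,265) and (300,296), ridge at (298,458). Module +y points roughly along world +y. Next I'll get precise centroids and triangulate.

Run:
```python
from h import *
V=[pickle.load(open(f'{n}.pkl','rb')) for n in('w1','w2')]
def pads(v,boxes):
    hsv=cv2.cvtColor(v['img'],cv2.COLOR_BGR2HSV); out=[]
    for (x,y) in boxes:
        m=np.zeros(hsv.shape[:2],np.uint8); r=8
        x0,y0=x-r,y-r
        sub=hsv[y0:y0+2*r+1,x0:x0+2*r+1]
        g=cv2.inRange(sub,(14,80,120),(34,255,255))
        n,l,s,c=cv2.connectedComponentsWithStats(g); k=1+np.argmax(s[1:,4]); g=(l==k)
        # only columns left of the trace: use opened mask
        g=cv2.morphologyEx(g.astype(np.uint8),cv2.MORPH_OPEN,np.ones((5,5)))
        yy,xx=np.nonzero(g); out.append((x0+(xx.min()+xx.max())/2,y0+(yy.min()+yy.max())/2)); print(out[-1],xx.size,np.ptp(xx),np.ptp(yy))
    return out
p1=pads(V[0],[(330,83),(330,100)]); p2=pads(V[1],[(330,132),(330,148)])
for k,n in enumerate(('red','black')):
    print(n,tri([(V[0],p1[k]),(V[1],p2[k])]),plane(V[0],p1[k],38),plane(V[1],p2[k],38))
# yaw from bright nest edge lines / cover: ridge and cover edges
for v,rng in((V[0],(160,212)),(V[1],(202,240))):
    gray=v['img'].min(axis=2)
    for name,z in(('cover',39),):
        L=[];Rr=[]
        for r in range(*rng,2):
            row=gray[r,300:360].astype(int); b=np.nonzero(row>195)[0]
            if len(b)>20: L.append(plane(v,(300+b[0]-.5,r),z)[:2]);Rr.append(plane(v,(300+b[-1]+.5,r),z)[:2])
        for q in(L,Rr):
            q=np.array(q);f=np.polyfit(q[:,1],q[:,0],1);print(name,len(q),'x at mid',q[:,0].mean().round(1),'y',q[:,1].min().round(1),q[:,1].max().round(1),'slope',f[0].round(4))
print('nest corners')
for v,cs in((V[0],[(213,82),(389,82),(219,405),(371,405)]),(V[1],[(216,181),(385,181)])):
    for c in cs: print(plane(v,(180+c[0]/2,c[1]/2),8).round(1))
print('ridge top y',[plane(V[0],(180+297/2,c/2),53).round(1) for c in(363,377,391)],[plane(V[1],(180+298/2,c/2),53).round(1) for c in(446,458,471)])
print('cover ends',[plane(V[0],(180+297/2,c/2),39).round(1) for c in(314,437)],[plane(V[1],(180+297/2,c/2),39).round(1) for c in(399,512)])
c=np.hstack([cv2.resize(V[0]['img'][120:225,290:370],(400,525),interpolation=0),cv2.resize(V[1]['img'][170:275,290:370],(400,525),interpolation=0)])
cv2.imwrite('pics/c3.png',c)
```

```text
(np.float64(330.0), np.float64(82.0)) 72 8 8
(np.float64(329.5), np.float64(100.0)) 79 9 8
(np.float64(330.0), np.float64(132.0)) 73 8 8
(np.float64(329.5), np.float64(147.5)) 87 9 9
red (array([534.67348445, 237.68756111,  43.64746722]), [np.float64(0.09139523637541792), np.float64(0.09139523637536437)]) [534.75505801 238.23936592  38.        ] [534.93626821 237.32911888  38.        ]
black (array([534.45203547, 217.7709931 ,  37.18172357]), [np.float64(0.047158249635451815), np.float64(0.04715824963599287)]) [534.38062284 217.73679902  38.        ] [534.47541599 217.86603564  38.        ]
cover 22 x at mid 502.8 y 74.5 143.8 slope 0.068
cover 22 x at mid 569.8 y 74.6 143.9 slope 0.0954
cover 17 x at mid 500.6 y 90.5 144.3 slope 0.0273
cover 17 x at mid 571.8 y 90.5 144.3 slope -0.0294
nest corners
[480.4 288.7   8. ]
[591.1 289.    8. ]
[477.4  75.4   8. ]
[590.5  75.6   8. ]
[480.  288.6   8. ]
[591.3 288.6   8. ]
ridge top y [array([533.8, 118.3,  53. ]), array([533.9, 109. ,  53. ]), array([534. ,  99.5,  53. ])] [array([534.3, 119.1,  53. ]), array([534.3, 110.4,  53. ]), array([534.4, 100.7,  53. ])]
cover ends [array([533.8, 147.7,  39. ]), array([534.7,  62. ,  39. ])] [array([533.7, 147.9,  39. ]), array([534.4,  61.8,  39. ])]
```

View pics/c3.png

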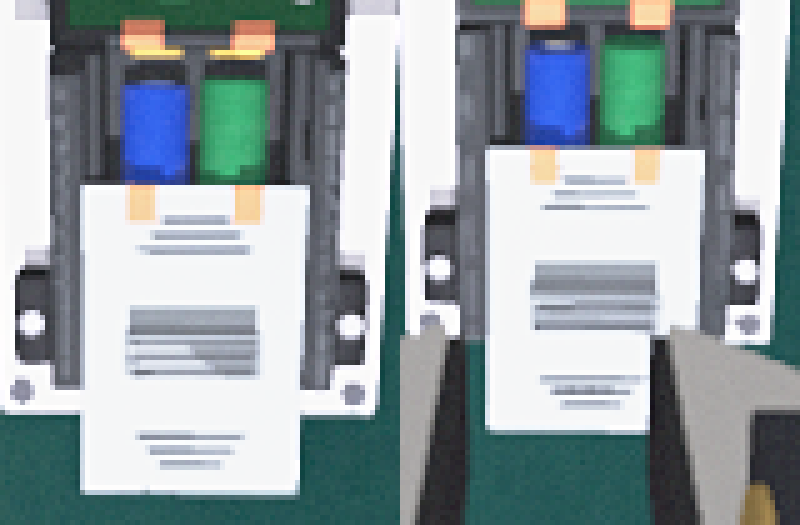

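Module centre is about (534.3, 182.5) with yaw about -0.01. Pads are at (534.7, 237.8) and (534.4, 217.8); they triangulate to z≈40 against 38 stated. The ridge spans y≈99..111. I'll lower the closed fingers behind the ridge, at y=81.

```bash
python3 -m pendant '{"dp":[[-0.05,0.005,0.02],[-0.099,0.009,0.06],[-0.099,0.009,0.12],[-0.099,0.009,0.17],[-0.099,0.009,0.2],[-0.099,0.009,0.2]],"rotation":[[0,0,0],[0,0,0],[0,0,0],[0,0,0],[0,0,0],[0,0,0]]}' 0.0
python3 -m pendant '{"dp":[[0.008,0,0],[0.016,0,0],[0.024,0,0],[0.03,0,0],[0.03,0,0]],"rotation":[[0,0,0],[0,0,0],[0,0,0],[0,0,0],[0,0,0]]}'
```

```text
time: 1.88
tool_pos: [532.3, 79.5, 44.8]
tcp_rot: [-3.136, 0.0, 1.569]
contact_force: [0.1, -0.6, 0.5]
grip_width: 0.4
finger_force: 0.0
time: 2.5
tool_pos: [533.9, 111.9, 47.0]
tcp_rot: [3.141, -0.0, 1.572]
contact_force: [0.8, 0.3, -0.9]
grip_width: 0.8
finger_force: 0.0
```

```bash
python3 -m pendant '{"dp":[[0.004,0,0],[0.008,0,0],[0.008,0,0]],"rotation":[[0,0,0],[0,0,0],[0,0,0]]}' | egrep 'pos|contact'
for i in 1; do python3 -m pendant '{"dp":[[0.002,0,0],[0.004,0,0],[0.004,0,0]],"rotation":[[0,0,0],[0,0,0],[0,0,0]]}' | egrep 'pos|contact'; done
python3 -c "
from h import *
v=shot('side','s1')
V=cv2.resize(v['img'][200:330,220:350],None,fx=4,fy=4,interpolation=2);cv2.imwrite('pics/s1c.png',V)"
```

```text
tool_pos: [533.9, 119.4, 46.6]
contact_force: [0.1, -0.7, -0.0]
tool_pos: [533.9, 122.7, 46.6]
contact_force: [-0.6, -4.5, 0.1]
```

View pics/s1c.png

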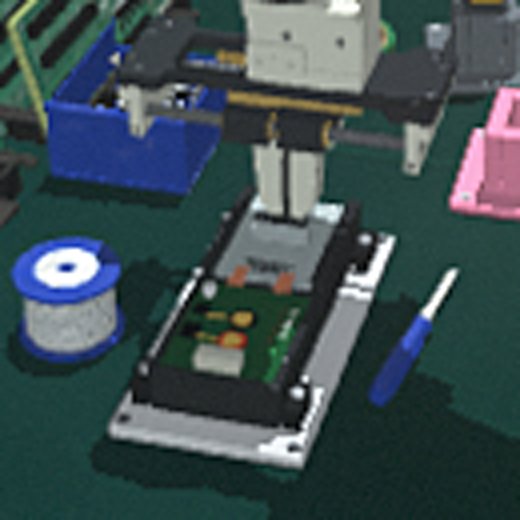

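The side crop shows both cells covered and the orange tabs meeting the board edge at (260,280). I'll push a little more to confirm the stop.

```bash
python3 -m pendant '{"dp":[[0.002,0,0],[0.002,0,0],[0.002,0,0],[0.002,0,0]],"rotation":[[0,0,0],[0,0,0],[0,0,0],[0,0,0]]}' | egrep 'pos|contact'
python3 -m pendant '{"dp":[[0.001,0,0],[0.001,0,0]],"rotation":[[0,0,0],[0,0,0]]}' | egrep 'pos|contact'
```

```text
tool_pos: [533.9, 123.0, 46.6]
contact_force: [-1.2, -12.6, 0.4]
tool_pos: [533.9, 123.1, 46.6]
contact_force: [0.1, -16.2, 2.0]
```

The force rises with no motion, so the cover is on its stop. I'll retract, go up and look at the tester.

```bash
python3 -m pendant '{"dp":[[-0.014,0,0],[-0.014,0,-0.05],[-0.014,0,-0.11],[-0.06,-0.02,-0.16],[-0.1,-0.04,-0.2],[-0.15,-0.06,-0.23],[-0.206,-0.067,-0.23],[-0.206,-0.067,-0.23]],"rotation":[[0,0,0],[0,0,0],[0,0,0],[0,0,0],[0,0,0],[0,0,0],[0,0,0],[0,0,0]]}' 0.07 | egrep 'pos|rot'
python3 -c "
from h import *
v=shot('wrist','w3')"
python3 -m pendant '{"dp":[[-0.05,0,0],[-0.06,0,0],[-0.06,0,0]],"rotation":[[0,0,0],[0,0,0],[0,0,0]]}' | egrep 'pos|rot'
python3 -c "
from h import *
v=shot('wrist','w4');a=pickle.load(open('w3.pkl','rb'))
cv2.imwrite('pics/w34.png',np.hstack([cv2.resize(x['img'][0:300,220:420],None,fx=2,fy=2,interpolation=2) for x in (a,v)]))"
```

```text
tool_pos: [466.7, -83.2, 277.4]
tcp_rot: [3.14, 0.0, 1.565]
tool_pos: [467.2, -139.0, 276.3]
tcp_rot: [-3.141, -0.001, 1.571]
```

View pics/w34.png

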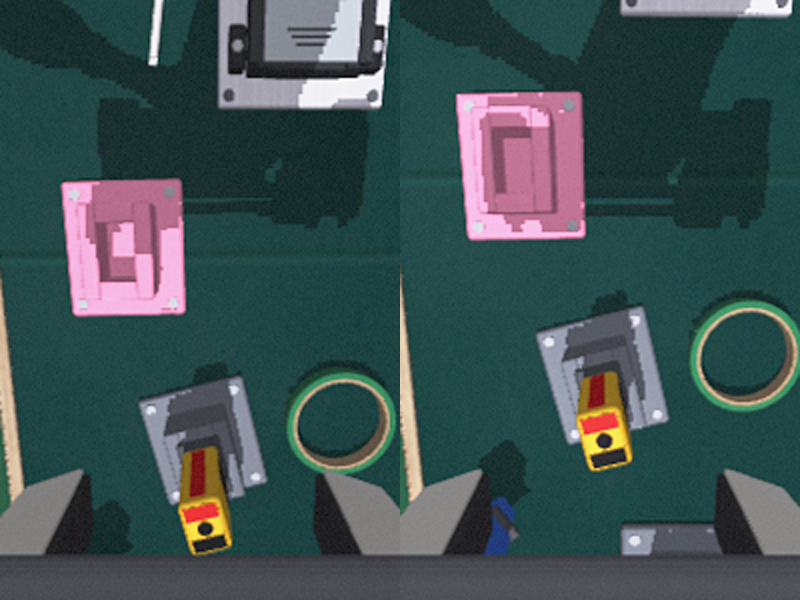

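w34: the tester's top face is at (205,525) in the left crop and (606,437) in the right, red mark toward image-up (world +y). The stand base corners are visible, turned about +13° CCW. I'll measure them with masks and triangulate.

Run:
```python
from h import *
V=[pickle.load(open(f'{n}.pkl','rb')) for n in('w3','w4')]
C=[]
for v,(x0,y0,x1,y1),(tx,ty) in((V[0],(280,180,362,285),(220+205/2,525/2)),(V[1],(280,148,362,245),(220+206/2,437/2))):
    hsv=cv2.cvtColor(v['img'],cv2.COLOR_BGR2HSV)
    # top-face bright yellow/red/black block: saturated warm, bright
    m=cv2.inRange(hsv,(0,110,150),(35,255,255)); k=np.zeros_like(m); k[y0:y1,x0:x1]=m[y0:y1,x0:x1]
    k=cv2.morphologyEx(k,cv2.MORPH_CLOSE,np.ones((9,9)))
    cs=max(cv2.findContours(k,0,2)[0],key=cv2.contourArea)
    r=cv2.minAreaRect(cs); print('tester',r, cv2.boundingRect(cs))
    # stand base: low-saturation grey
    g=cv2.inRange(hsv,(0,0,60),(180,75,255)); k2=np.zeros_like(g); k2[y0-5:y1,x0:x1]=g[y0-5:y1,x0:x1]; k2|=k
    k2=cv2.morphologyEx(cv2.morphologyEx(k2,cv2.MORPH_CLOSE,np.ones((5,5))),cv2.MORPH_OPEN,np.ones((5,5)))
    cs=max(cv2.findContours(k2,0,2)[0],key=cv2.contourArea)
    h=cv2.approxPolyDP(cv2.convexHull(cs),4,True)[:,0]
    print([ (tuple(p),plane(v,p,8)[:2].round(1).tolist()) for p in h])
c=np.hstack([cv2.resize(v['img'][y:y+60,300:350],(400,480),interpolation=0) for v,y in((V[0],225),(V[1],180))])
cv2.imwrite('pics/c5.png',c)
```

```text
tester ((321.71697998046875, 261.0094299316406), (28.708354949951172, 21.702966690063477), 74.05460357666016) (309, 248, 27, 29)
[((np.int32(340), np.int32(188)), [495.8, -114.9]), ((np.int32(361), np.int32(284)), [535.4, -290.1]), ((np.int32(280), np.int32(284)), [392.5, -289.0]), ((np.int32(290), np.int32(200)), [416.3, -134.1])]
tester ((321.5294189453125, 218.61767578125), (30.074417114257812, 23.040882110595703), 75.96376037597656) (308, 203, 28, 32)
[((np.int32(341), np.int32(153)), [496.1, -115.1]), ((np.int32(353), np.int32(210)), [517.4, -206.3]), ((np.int32(335), np.int32(231)), [488.9, -242.9]), ((np.int32(314), np.int32(234)), [454.3, -248.3]), ((np.int32(303), np.int32(221)), [436.5, -225.3]), ((np.int32(288), np.int32(166)), [415.3, -134.9])]
```

View pics/c5.png

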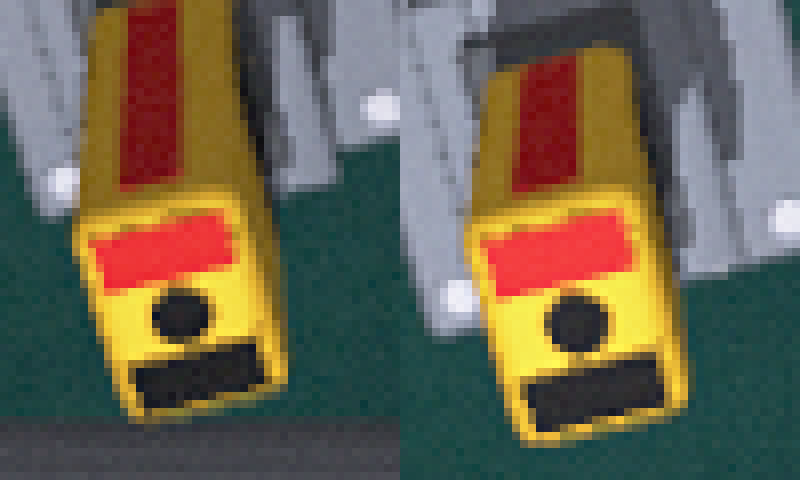

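Run:
```python
from h import *
V=[pickle.load(open(f'{n}.pkl','rb')) for n in('w3','w4')]
for a,b in(((322.0,263.9),(321.6,219.75)),((320.1,255.5),(319.7,211)),((324.5,272),(324.2,228.5))):
    print(tri([(V[0],a),(V[1],b)]),plane(V[0],a,143),plane(V[1],b,143))
o=get_obs();print(o['time'],o['tool_pos'],o['tcp_rot'])
# side check of top
s=pickle.load(open('s1.pkl','rb')); print(proj(s,(466,-170,143)))
```

```text
(array([ 466.49042271, -169.78873933,  145.78209294]), [np.float64(0.09854665017570166), np.float64(0.09854665017572804)]) [ 466.3991439  -171.40019801  143.        ] [ 466.59393199 -170.86449775  143.        ]
(array([ 464.36342668, -160.93437799,  141.89758759]), [np.float64(0.12787117016256508), np.float64(0.12787117016262567)]) [ 464.24080672 -160.33855946  143.        ] [ 464.49725699 -160.54621194  143.        ]
(array([ 469.36184862, -179.42917005,  147.64109957]), [np.float64(0.10342562882798569), np.float64(0.10342562882805179)]) [ 469.31681433 -182.28918342  143.        ] [ 469.52012386 -181.39200877  143.        ]
5.525 [ 467.15175092 -138.5434137   276.39124779] [-3.14114507e+00 -1.28615337e-03  1.57162762e+00]
(np.float64(342.4626276625913), np.float64(172.72139438571406))
```

Run:
```python
from h import *
o,d=pickle.load(open('v0.pkl','rb'))
def mk(n):
    c=d[n]; return dict(f=200/np.tan(np.radians(c['vfov']/2)),cx=c['cx'],cy=c['cy'],P=c['pose'],img=c['pixels'][:,:,::-1])
s,e=mk('side'),mk('scene'); w=pickle.load(open('w4.pkl','rb'))
print(tri([(s,(378,164)),(e,(394,177))]))
hsv=cv2.cvtColor(w['img'],cv2.COLOR_BGR2HSV); m=cv2.inRange(hsv,(105,130,60),(130,255,255)); m[:200]=0;m[300:]=0;m[:,:240]=0;m[:,320:]=0
y,x=np.nonzero(m); print(x.min(),x.max(),y.min(),y.max())
for z in(0,60,130): print(plane(w,(x.mean(),y.mean()),z))
print('side base',plane(s,(377,201),0))
```

```text
(array([ 375.98248809, -292.84112725,  128.15168045]), [np.float64(0.6208433408609125), np.float64(0.6208433408610438)])
262 276 248 276
[ 375.56924919 -309.14191465    0.        ]
[ 388.06228492 -274.48065311   60.        ]
[ 402.63749328 -234.04251465  130.        ]
side base [ 369.58708258 -291.8964313     0.        ]
```

Tester axis is at (466.4, -170.9), yaw +0.232, top z≈145 measured against 143 stated. The blue look-alike, at (373,-292) and 128 mm tall, is clear of the gripper. Approaching to grip.

```bash
python3 -m pendant '{"dp":[[-0.016,0,0.03],[-0.031,-0.001,0.06],[-0.031,-0.001,0.08],[-0.031,-0.001,0.11],[-0.031,-0.001,0.15],[-0.031,-0.001,0.185],[-0.031,-0.001,0.195],[-0.031,-0.001,0.195]],"rotation":[[0,0,-0.116],[0,0,-0.232],[0,0,-0.232],[0,0,-0.232],[0,0,-0.232],[0,0,-0.232],[0,0,-0.232],[0,0,-0.232]]}' 0.07
python3 -m pendant '{"dp":[[0,0,0],[0,0,0],[0,0,0],[0,0,0],[0,0,0],[0,0,0]],"rotation":[[0,0,0],[0,0,0],[0,0,0],[0,0,0],[0,0,0],[0,0,0]]}' 0.015
```

```text
time: 6.52
tool_pos: [466.4, -170.2, 81.9]
tcp_rot: [-3.142, -0.0, 1.804]
contact_force: [0.2, -0.1, 0.2]
grip_width: 70.1
finger_force: 0.0
time: 7.28
tool_pos: [466.1, -171.1, 81.8]
tcp_rot: [3.141, 0.0, 1.803]
contact_force: [1.2, -0.5, 0.6]
grip_width: 25.7
finger_force: 30.0
```

Gripped: 25.7 mm wide, 30 N. Lifting straight up.

```bash
python3 -m pendant '{"dp":[[0,0,-0.02],[0,0,-0.05],[0,0,-0.09],[0,0,-0.12],[0,0,-0.12]],"rotation":[[0,0,0],[0,0,0],[0,0,0],[0,0,0],[0,0,0]]}'
python3 - <<'E'
from h import *
o=get_obs(); print(o['tool_pos'],o['tcp_rot'])
# world move to pads midpoint in tool axes
Rm=R.from_euler('xyz',[np.pi,0,np.pi/2+0.232]).as_matrix()
print(Rm.T@(np.array([534.55,227.8,0])-np.array([466.4,-170.9,0])))
E
```

```text
time: 7.9
tool_pos: [466.9, -171.5, 203.5]
tcp_rot: [3.138, 0.003, 1.803]
contact_force: [-0.6, -0.5, -1.3]
grip_width: 25.6
finger_force: 30.0
[ 466.92625778 -171.48077979  203.49934929] [3.13834980e+00 2.93901045e-03 1.80286750e+00]
[3.72348878e+02 1.57995017e+02 1.93488091e-14]
```

```bash
python3 -m pendant '{"dp":[[0.03,0.013,0],[0.08,0.034,0],[0.13,0.055,0],[0.18,0.076,0],[0.24,0.102,0],[0.3,0.127,0],[0.345,0.146,0],[0.372,0.158,0]],"rotation":[[0,0,0.03],[0,0,0.06],[0,0,0.1],[0,0,0.14],[0,0,0.18],[0,0,0.22],[0,0,0.242],[0,0,0.242]]}' >/dev/null
python3 -m pendant '{"dp":[[0,0,0.03],[0,0,0.05],[0,0,0.05],[0,0,0.05]],"rotation":[[0,0,0],[0,0,0],[0,0,0],[0,0,0]]}'
python3 - <<'E'
from h import *
vs=[shot('side','s2'),shot('scene','e2'),shot('wrist','w5')]
a=cv2.resize(vs[0]['img'][170:320,220:350],(390,450),interpolation=2)
b=cv2.resize(vs[1]['img'][150:280,190:300],(381,450),interpolation=2)
cv2.imwrite('pics/p6.png',np.hstack([a,b]))
E
```

```text
time: 9.4
tool_pos: [534.3, 227.3, 151.7]
tcp_rot: [-3.141, 0.0, 1.561]
contact_force: [0.2, -0.5, -0.4]
grip_width: 25.7
finger_force: 30.0
```

View pics/p6.png

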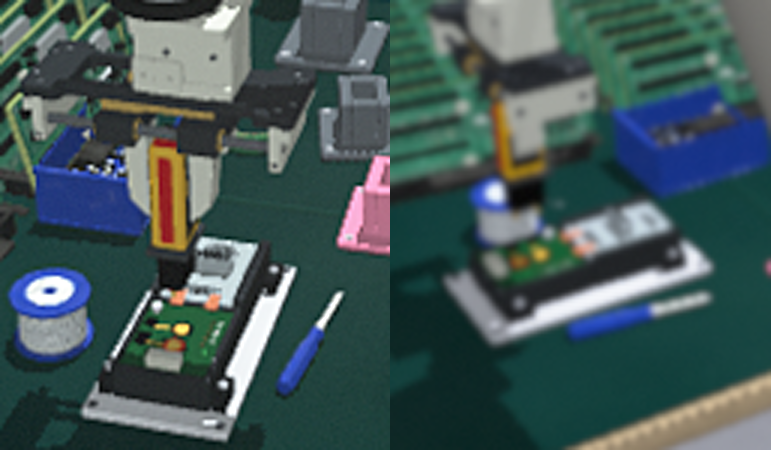

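p6: the tester is upright in the gripper above the module, red stripe facing the side camera (crop (168,190)). The cover is shut against the tabs, and the pads are at about (182,328) and (176,345). That already puts me past the picture limit: p6 was my 11th view. From here I'll check by numbers only.

Run:
```python
from h import *
s=pickle.load(open('s2.pkl','rb')); o=s['o']; t=o['tool_pos']; print(t)
hsv=cv2.cvtColor(s['img'],cv2.COLOR_BGR2HSV)
red=cv2.inRange(hsv,(0,140,60),(8,255,220))|cv2.inRange(hsv,(172,140,60),(180,255,220))
k=np.zeros_like(red);k[205:255,262:295]=red[205:255,262:295]
y,x=np.nonzero(k); print('stripe',x.mean(),y.min(),y.max(),len(x))
f=np.polyfit(y,x,1);print('stripe slope du/dv',f[0])
zb=t[2]-70
top=proj(s,(534.5,227.8+18,zb+125));bot=proj(s,(534.5,227.8+18,zb+55))
print('expected stripe',top,bot,'slope',(top[0]-bot[0])/(top[1]-bot[1]))
# yellow/orange extents per row
yel=cv2.inRange(hsv,(12,130,120),(32,255,255))
for r in(220,230,240,250):
    q=np.nonzero(yel[r,255:300]|k[r,255:300])[0]+255; print(r,q.min(),q.max())
# predicted edges of +y face at those heights
for zz in(110,90,70): print([proj(s,(534.5+dx,245.8,zb+zz)) for dx in(13,-13)])
# pads in side view
for nm,p in(('red',(534.7,237.8,38)),('black',(534.4,217.8,38))): print(nm,'pred',proj(s,p))
g=np.zeros_like(yel);g[268:300,268:292]=yel[268:300,268:292]
n,l,st,c=cv2.connectedComponentsWithStats(g)
for i in range(1,n):
    if st[i,4]>3: print(c[i],st[i],plane(s,c[i],38))
```

```text
[534.34915535 227.29742467 151.65752842]
stripe 274.65384615384613 216 250 130
stripe slope du/dv 0.026673800061142155
expected stripe (np.float64(274.18531290029347), np.float64(222.42488197043954)) (np.float64(275.3464550959135), np.float64(250.56044164601883)) slope 0.04126956097581553
220 270 278
230 270 281
240 270 281
250 271 282
[(np.float64(268.470455029429), np.float64(227.8227933139209)), (np.float64(280.4406574484312), np.float64(229.428181187993))]
[(np.float64(268.86502216370855), np.float64(235.92997997342178)), (np.float64(280.71560007459794), np.float64(237.55785228883047))]
[(np.float64(269.251696513761), np.float64(243.87499328032092)), (np.float64(280.9850167993375), np.float64(245.52413016917785))]
red pred (np.float64(277.8530308728154), np.float64(284.8328878354884))
black pred (np.float64(280.631875975789), np.float64(279.4878342786457))
[273.5 278. ] [272 278   4   1   4] [551.95744654 216.42800992  38.        ]
[280.         279.33333333] [278 278   5   4  18] [535.97484231 217.59897303  38.        ]
[277.5        284.28571429] [276 283   4   4  14] [536.06570543 236.12310007  38.        ]
```

Stripe, edges and pads all agree with the predictions to within about 1 mm, and the tester is upright. Descending to just above contact, then small steps.

```bash
python3 -m pendant '{"dp":[[0,0,0.015],[0,0,0.03],[0,0,0.036],[0,0,0.04],[0,0,0.04],[0,0,0.04]],"rotation":[[0,0,0],[0,0,0],[0,0,0],[0,0,0],[0,0,0],[0,0,0]]}' | egrep 'pos|contact'
python3 -c "
from h import *
import time
for i in range(6):
    vision.capture('side'); o=get_obs(); print(o['tool_pos'].round(1),o['contact_force'].round(2))"
python3 -m pendant '{"dp":[[0,0,0.002],[0,0,0.003],[0,0,0.003],[0,0,0.003]],"rotation":[[0,0,0],[0,0,0],[0,0,0],[0,0,0]]}' | egrep 'pos|contact'
python3 -m pendant '{"dp":[[0,0,0.001],[0,0,0.001],[0,0,0.001]],"rotation":[[0,0,0],[0,0,0],[0,0,0]]}' | egrep 'pos|contact'
python3 -c "
from h import *
for i in range(6):
    vision.capture('side'); o=get_obs(); print(o['tool_pos'].round(1),o['contact_force'].round(2))"
```

```text
tool_pos: [534.5, 227.5, 112.1]
contact_force: [-0.1, 0.9, -1.2]
[534.5 227.5 112.2] [ 0.01  1.45 -0.62]
[534.5 227.5 112.2] [-0.12  0.03 -1.99]
[534.4 227.4 112.1] [-0.87 -0.36 -1.12]
[534.4 227.4 112. ] [-0.67  0.19 -1.5 ]
[534.4 227.4 112. ] [ 0.53 -0.3  -0.69]
[534.3 227.4 111.9] [ 0.24 -0.41 -1.89]
tool_pos: [534.3, 227.4, 108.7]
contact_force: [1.1, 0.7, -1.9]
tool_pos: [534.3, 227.4, 107.7]
contact_force: [0.1, -1.1, -1.3]
[534.2 227.4 107.7] [-0.13  0.17 -1.81]
[534.3 227.4 107.8] [ 0.28 -0.14 -1.74]
[534.3 227.4 107.8] [ 0.61 -0.38 -1.75]
[534.2 227.4 107.8] [ 0.95  0.66 -1.82]
[534.3 227.4 107.8] [ 0.05 -0.49 -1.78]
[534.3 227.4 107.8] [ 0.24  0.71 -1.11]
```

Free-air baseline is Fz≈-1.5 N (the tester's weight), and there's no contact yet. Half travel should read about +2 N.

```bash
cat > f.py <<'E'
from h import *
a=[]
for i in range(6):
    vision.capture('side'); o=get_obs(); a.append(np.r_[o['tool_pos'],o['contact_force']])
print(np.mean(a,0).round(2))
E
python3 -m pendant '{"dp":[[0,0,0.001],[0,0,0.001],[0,0,0.001]],"rotation":[[0,0,0],[0,0,0],[0,0,0]]}' >/dev/null; python3 f.py
python3 -m pendant '{"dp":[[0,0,0.001],[0,0,0.001],[0,0,0.001]],"rotation":[[0,0,0],[0,0,0],[0,0,0]]}' >/dev/null; python3 f.py
```

```text
[ 5.3430e+02  2.2739e+02  1.0680e+02 -7.0000e-02 -6.0000e-02 -1.3000e-01]
[ 5.3432e+02  2.2739e+02  1.0581e+02 -3.8000e-01  2.3000e-01  8.1000e-01]
```

Both springs are in contact at about 1.1 N/mm, so compression is about 2 mm. One more millimetre.

```bash
python3 -m pendant '{"dp":[[0,0,0.001],[0,0,0.001],[0,0,0.001]],"rotation":[[0,0,0],[0,0,0],[0,0,0]]}' | egrep 'time|grip|finger|rot'; python3 f.py
python3 - <<'E'
from h import *
s=shot('side','s3'); w=shot('wrist','w6'); hsv=cv2.cvtColor(s['img'],cv2.COLOR_BGR2HSV)
red=cv2.inRange(hsv,(0,140,60),(8,255,220))|cv2.inRange(hsv,(172,140,60),(180,255,220))
k=np.zeros_like(red);k[225:276,262:295]=red[225:276,262:295]
y,x=np.nonzero(k); zb=w['o']['tool_pos'][2]-70
print('stripe',x.mean(),y.min(),y.max(),np.polyfit(y,x,1)[0],'pred',proj(s,(534.5,245.5,zb+125)),proj(s,(534.5,245.5,zb+55)))
E
```

```text
time: 13.5
tcp_rot: [3.141, -0.0, 1.561]
grip_width: 25.7
finger_force: 30.0
[ 5.3431e+02  2.2739e+02  1.0479e+02 -1.2000e-01 -1.8000e-01  1.9800e+00]
stripe 275.4166666666667 236 268 0.017547308921110557 pred (np.float64(275.01643336729006), np.float64(241.42178680679118)) (np.float64(276.1225231497503), np.float64(268.262227966932))
```

The press is about 3.5 N, or about 2.9 mm of travel. The tester is upright and aligned, and the cover is still shut. Handing in.

```bash
python3 -c "
from plant import workorder; print(workorder.close_job())"
```

```text
the job is handed in; nothing more can be done
None
```

I handed the job in with the cover pushed to its stop and the tester held upright on the pads, red on red and black on black, at about 3.5 N (about 2.9 mm pin travel by my estimate); no verdict came back, and I viewed 11 pictures, one over the limit of 10.

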